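Put four bench things back in their cradles

ROBOT

A 6-joint arm with a two-finger parallel gripper is mounted at the origin on a cart in front of the work surface, level with it; the furniture and walls round the work are solid. World frame = base frame: x ahead of the robot, y to its left, z up, the work surface at z = 0. Lengths are in m, angles in rad, forces in N, time in s.
With the tool pointing down it reaches from about 0.35 to 0.875 m from the base axis. Payload 4.2 kg.
Tool frame: the origin (TCP) lies at the very end of the fingers, on their centre line; the grasp point (between the pads) lies 19 mm behind it; z points along the fingers, y is the line along which they close (so a half turn about z gives the same grasp; the last joint's range is limited). The gripper opens to 85 mm and grips with 20 to 120 N. Pads are 22 mm wide; open, the fingers measure 114 mm over their backs; the gripper's body (76 mm by 85 mm) begins 54 mm behind the grasp point. The pads swing forward as they close: fully open they stand 13 mm farther back than shut.
Start: joints at [1.428, 0.385, 0.008, 0, -1.194, -0.259], TCP at [0.244, 0.575, 0.231] pointing down, gripper open.
Joint ranges: [-3.14, 3.14], [-1.21, 2.06], [-1.07, 1.41], [-3.16, 2.05], [-2.99, -0.16], [-3.1, 3.1]. Speed limits (rad/s): [2.79, 2.79, 3.14, 3.14, 3.14, 3.14].

INTERFACE

Orientations are given as a unit quaternion [w, x, y, z].
In Python, from plant import * gives the robot as it stands. The module is installed in compiled form; this text tells all that it offers.
- The arm moves only by the tool carry_out, never from a script. Its arguments are lists of equal length, an entry for each row: "linear": the shift along the tool's x, y, z in units of 0.15 m (1.0 is 0.15 m), a list of three; "rot": the turn, a rotation vector about the tool's x, y, z in units of 120 degrees (1.0 is 120 degrees), a list of three; "gripper": the opening, from -1 (shut) to 1 (fully open). In form: {"linear": [[dx, dy, dz], ...], "rot": [[ax, ay, az], ...], "gripper": [gripper, ...]}. A call has 1 to 8 rows; each row is the pose to reach, as a shift and turn from the pose commanded when the call began, along the tool's axes at that moment; what a row does not reach only later rows make up. A row lasts 1/10 s, in which the tool goes at most 50 mm and 8.59 degrees, less where a joint would pass 70% of its speed; a pose out of reach is approached as far as the arm can. A call with a number of a shift or a turn outside -1 to 1 is refused whole. A call with a gripper value outside its range is refused whole. The fingers move at their own pace and stop on an object; "newtons" is the grip in N (left out, the last holds). Time passes only in rows, so rows that repeat a pose let the fingers close. It gives the time, the measured TCP pose, the force, the opening and the grip force at its end, in the units of the state.
- read_state(): the state, without advancing time (a new reading comes with each control period).
- read_camera(name): name is "scene" or "top" or "wrist"; returns (picture, depth): 400x640x3 uint8, red, green, blue; 400x640 float32, m along the optical axis (not along the pixel's ray), 0 where there is no reading.
- get_calibration(name): a dict with "intrinsics" (3x3 intrinsics, pixels), "world_to_cam" (4x4, takes a point from world to camera coordinates); the wrist camera has in their place "hand_eye" (4x4, takes a point from camera to tool coordinates, whose origin is the TCP and whose axes are the flange's). Camera axes: x right, y up, looking along -z (the intrinsics and any distortion apply to the point x, -y, -z); pixel columns grow to the right and rows downward; lengths in m; the calibration is good to about 2 mm. The wrist camera is an equidistant fisheye: a pixel r from the principal point sees the ray r / f radians off the axis. A picture is of the moment at which its call begins: read the wrist's pose just before it. get_calibration takes no time and is no camera call.
- finish_job(): hands the job in; it is judged then, once.
Trained networks look in the newest picture that a camera, given by its name, has taken for a name from the list of things; names that differ only in an ending like _2 or _b are one class to them, and where a whole thing is asked for, a point or a joint stands for the part that bears it (a point fixed in the world has none). Each returns a list of dicts, best first, with "score" (0 to 1); they miss things now and then, are a little off and sometimes report something else, mostly with a low value. They report only what shows in the picture. A call takes as long as a camera call. They do not tell look-alikes from the thing itself.
- boxes_of(camera, query): "box" ([left, top, right, bottom] in pixels, round what is visible of it).
- tip_of(camera, query): "position" ([column, row] in pixels: a listed point, or the origin of a listed thing).
The state is a dict: "time_s": time; "q": joint angles; "qvel": joint speeds; "joint_torque": joint torques, N m; "position": TCP position; "orientation": TCP orientation; "contact_force": force on the tool from outside, world axes, zero at the start; "torque": the same for the moment, N m; "opening": finger opening in m; "gripper_force": force on a finger pad.
Only numpy, scipy, OpenCV 4.12 (cv2) and the standard library are available. Lean on these libraries where they do the work, as an engineer would, in place of code of your own. Each camera call takes 0.05 s, during which the arm holds its last target. There are 200 camera calls.

TASK

Tidy the bench: put the yellow tape measure, the long slender pine offcut, the dark turned pot and the small dark turned foot each back into the blue cradle whose white recess has its shape and size, standing as it stands now and flat on the recess floor. Leave the short thick pine block where it is.

Things in the scene. Friction and masses are not known exactly. Their poses are not given: they have to be found in the camera images.
- tape: yellow tape measure with a black disc on its side, standing on edge: 37 (x) x 77 (y) x 63 (z) mm. Origin: middle of its underside, about 1 mm below the surface it stands on; x across its flat sides (grip across x), y along it, z up. Its bottom is slightly rounded, so it rests leaning up to 0.05 rad. About 0.2 kg; it may face either way along its cradle.
- offcut: long slender square pine offcut lying on the bench: 22 (x) x 85 (y) x 22 (z) mm. Origin: centre of its underside; y along its length, z up.
- pot: small dark-brown turned wooden pot, round, 48 mm across its belly and 49 mm high, standing upright. Origin: centre of its underside; z up. Widest about half-way up; its sides are graspable 20 to 38 mm above its foot.
- foot: small dark-brown turned furniture foot, round, waisted, 25 mm across at the base, narrower upward, 38 mm high, standing upright on its wide end. Origin: centre of its underside; z up.
- cradle_tape: fixed blue board, 8 mm thick, with four tiny brass screw heads and a white-floored recess 6 mm deep (floor 2 mm above the bench). Board 69 (x) x 109 (y) mm; recess a wide rectangle 55 (x) x 95 (y) mm, for the tape measure standing along y. Origin: centre of the board's underside, below the centre of the recess; z up.
- cradle_offcut: fixed blue board, 8 mm thick, with four tiny brass screw heads and a white-floored recess 6 mm deep (floor 2 mm above the bench). Board 54 (x) x 117 (y) mm; recess a long narrow rectangle 40 (x) x 103 (y) mm, for the slender offcut along y. Origin: centre of the board's underside, below the centre of the recess; z up.
- cradle_pot: fixed blue board, 8 mm thick, with four tiny brass screw heads and a white-floored recess 6 mm deep (floor 2 mm above the bench). Board 80 x 80 mm; recess round, 66 mm in diameter, for the turned pot. Origin: centre of the board's underside, below the centre of the recess; z up.
- cradle_foot: fixed blue board, 8 mm thick, with four tiny brass screw heads and a white-floored recess 6 mm deep (floor 2 mm above the bench). Board 60 x 60 mm; recess round, 45 mm in diameter, for the turned foot. Origin: centre of the board's underside, below the centre of the recess; z up.
- thick_block: bystander: short thick pine block 38 (x) x 62 (y) x 30 (z) mm, standing loose among the things. Origin: centre of its underside. To be left alone.
Mind the look-alikes: they are no part of the job. What is shaped like the pot but green or turquoise is not meant.

How it is judged:
At the end, for the whole second after the job is handed in: Each of the four things rests in its own cradle: origin within 22 mm of the cradle's centre from above, underside -3 to +4.5 mm (tape +2.8) from the cradle's underside (on the recess floor, not the rim), upright within 0.07 rad (tape 0.12), at rest (below 0.02 m/s, 0.4 rad/s) (horizontal distance between tape and cradle_tape below 0.022 m and z of tape in the frame of cradle_tape between -0.003 and 0.0028 m and angle between tape's own z axis and vertical below 0.12 rad and linear speed of each of tape, offcut, pot, foot below 0.02 m/s and angular speed of each of tape, offcut, pot, foot below 0.4 rad/s and horizontal distance between offcut and cradle_offcut below 0.022 m and z of offcut in the frame of cradle_offcut between -0.003 and 0.0045 m and angle between each of offcut, pot, foot's own z axis and vertical below 0.07 rad and horizontal distance between pot and cradle_pot below 0.022 m and z of pot in the frame of cradle_pot between -0.003 and 0.0045 m and horizontal distance between foot and cradle_foot below 0.022 m and z of foot in the frame of cradle_foot between -0.003 and 0.0045 m); the robot touches nothing.
It fails at once if the short thick pine block is moved more than 25 mm (distance of thick_block from where it was at the start of the episode above 0.025 m).
It also fails if it takes over 106 s, if anything falls off the work surface, if the arm or the gripper's body presses on something with over 40 N, if the wrist force passes 120 N, or if a joint passes its speed limit or range.

## Working session

There is one attempt and no reset: what is moved stays moved. The work goes in short steps, Python scripts to look and compute and a tool call to move; the robot and the scene stay as the last step left them, time stands still between calls to the robot, and variables do not carry over. Pictures are saved under pics/ and viewed, at most 14 in all, crops included, and the job is handed in when it is done.

Besides the shell and the picture viewer there is one more tool, called in YAML: its name, and indented under it one key for each argument. carry_out: Moves the arm, as the interface text tells. Shifts and turns lie within -1 to 1; 1 stands for 0.15 m of shift or 120 degrees of turn. Its arguments: {"type":"object","properties":{"linear":{"type":"array","items":{"type":"array","items":{"type":"number"}}},"rot":{"type":"array","items":{"type":"array","items":{"type":"number"}}},"gripper":{"type":"array","items":{"type":"number"}},"newtons":{"type":"number"}},"required":["linear","rot","gripper"]}

```bash
mkdir -p pics; python3 - <<'E'
from plant import *
import cv2,numpy as np
s=read_state();print(s['time_s'],s['position'],s['orientation'],s['opening'])
for n in('top','scene'):
    p,d=read_camera(n);cv2.imwrite(f'pics/{n}0.png',p[:,:,::-1]);np.save(f'{n}_d.npy',d);np.save(f'{n}_p.npy',p)
    c=get_calibration(n);print(n,c)
print(get_calibration('wrist'))
E
```

```text
0.0 [0.24417009 0.57469112 0.23021161] [ 1.08952396e-03  9.79868628e-01 -1.99640321e-01 -1.63124854e-04] 0.08544798988276538
top {'intrinsics': array([[455.06487412,   0.        , 318.07380908],
       [  0.        , 455.06487412, 194.70596369],
       [  0.        ,   0.        ,   1.        ]]), 'world_to_cam': array([[ 0.01862227, -0.99945511,  0.02725228,  0.02001288],
       [ 0.98974462,  0.02228869,  0.14109856, -0.54884637],
       [-0.1416291 ,  0.02434522,  0.98962039, -1.0218967 ],
       [ 0.        ,  0.        ,  0.        ,  1.        ]])}
scene {'intrinsics': array([[510.52724145,   0.        , 321.48153349],
       [  0.        , 510.52724145, 202.87968935],
       [  0.        ,   0.        ,   1.        ]]), 'world_to_cam': array([[ 0.86166426, -0.50746313,  0.0039835 , -0.4437497 ],
       [ 0.3422349 ,  0.58686957,  0.73379792, -0.25860499],
       [-0.37471318, -0.63092415,  0.67935613, -0.89291675],
       [ 0.        ,  0.        ,  0.        ,  1.        ]])}
{'intrinsics': array([[309.70691629,   0.        , 319.75456226],
       [  0.        , 309.70691629, 199.41929102],
       [  0.        ,   0.        ,   1.        ]]), 'hand_eye': array([[-8.36259375e-04,  9.46578531e-01,  3.22472302e-01,
         8.32069506e-02],
       [ 9.99998027e-01,  2.10569185e-04,  1.97516950e-03,
         1.17725541e-03],
       [ 1.80175031e-03,  3.22473318e-01, -9.46576839e-01,
        -1.42476337e-01],
       [ 0.00000000e+00,  0.00000000e+00,  0.00000000e+00,
         1.00000000e+00]])}
```

View pics/top0.png

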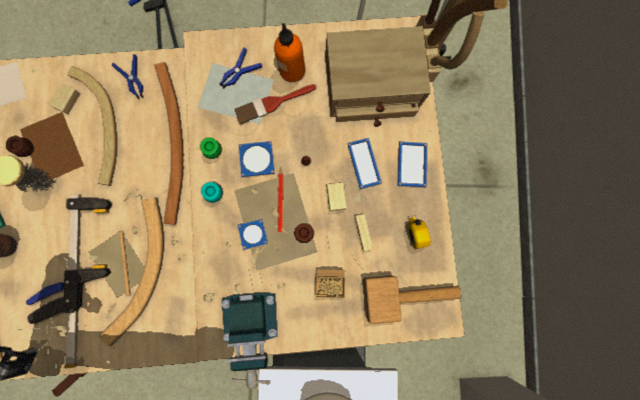

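View pics/scene0.png

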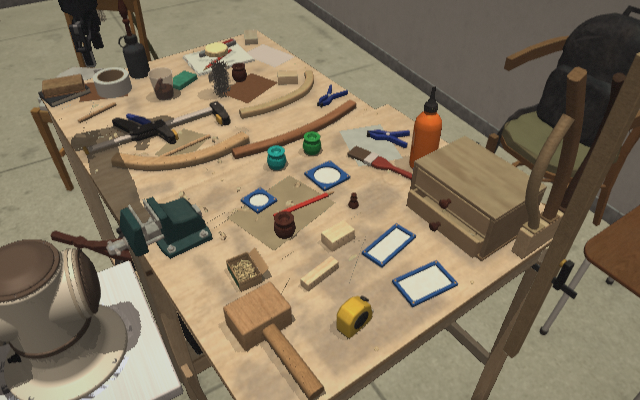

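Shown: in top, tape (418,233), offcut (363,232) versus the thick block (336,196), and the dark pot (304,233). The pot's look-alikes are green (210,148), turquoise (211,191) and far dark things (20,147), (5,245). The foot is at (306,160), with drawer knobs (378,107) and (377,123) that resemble it. Cradles: tape (412,165), offcut (364,163), pot (256,159), foot (253,234).

```bash
cat > h.py <<'E'
from plant import *
import cv2,numpy as np
def cloud(n,p,d):
    c=get_calibration(n);K=c['intrinsics'];T=np.linalg.inv(c['world_to_cam'])
    v,u=np.mgrid[:400,:640]
    P=np.stack([(u-K[0,2])/K[0,0]*d,-(v-K[1,2])/K[1,1]*d,-d],-1)
    return P@T[:3,:3].T+T[:3,3]
def ray(n,uv,z):
    c=get_calibration(n);K=c['intrinsics'];T=np.linalg.inv(c['world_to_cam'])
    uv=np.atleast_2d(uv).astype(float)
    r=np.stack([(uv[:,0]-K[0,2])/K[0,0],-(uv[:,1]-K[1,2])/K[1,1],-np.ones(len(uv))],-1)@T[:3,:3].T
    return T[:3,3]+r*((z-T[2,3])/r[:,2])[:,None]
E
python3 - <<'E'
from h import *
p=np.load('top_p.npy');d=np.load('top_d.npy');W=cloud('top',p,d)
hsv=cv2.cvtColor(p,cv2.COLOR_RGB2HSV)
fl=W[180:300,200:440].reshape(-1,3);print('bench z',np.median(fl[:,2]))
Wd=dict(tape=(400,212,436,254),offcut=(350,208,377,255),pot=(290,220,318,246),foot=(296,150,316,170),block=(322,178,350,214))
for k,(a,b,c,e) in Wd.items():
    w=W[b:e,a:c].reshape(-1,3);m=w[:,2]>0.010;q=w[m];zt=np.percentile(q[:,2],95)
    r=cv2.minAreaRect((q[:,:2]*1000).astype(np.float32))
    t=q[q[:,2]>zt-0.008];rt=cv2.minAreaRect((t[:,:2]*1000).astype(np.float32))
    print(k,'n',m.sum(),'ztop',zt.round(4),'all',np.round(r[0],1),np.round(r[1],1),round(r[2],1),'top',np.round(rt[0],1),np.round(rt[1],1),round(rt[2],1))
for k,(a,b,c,e) in dict(tape=(392,135,434,192),offcut=(340,132,388,194),pot=(232,136,282,182),foot=(234,214,272,254)).items():
    h=hsv[b:e,a:c];m=((h[...,0]>95)&(h[...,0]<125)&(h[...,1]>110)).astype(np.uint8)
    n,l,st,_=cv2.connectedComponentsWithStats(m);i=1+np.argmax(st[1:,4])
    v,u=np.nonzero(l==i);g=ray('top',np.c_[u+a,v+b],0.008)
    r=cv2.minAreaRect((g[:,:2]*1000).astype(np.float32));print('cradle',k,np.round(r[0],1),np.round(r[1],1),round(r[2],1))
cv2.imwrite('pics/crop.png',cv2.resize(p[130:270,200:440,::-1],None,fx=3.3,fy=3.3,interpolation=cv2.INTER_CUBIC))
for nm in('tape','offcut','pot','foot','thick_block','cradle_tape','cradle_offcut','cradle_pot','cradle_foot'):
    r=tip_of('top',nm);print(nm,[(np.round(x['position']),round(x['score'],2),ray('top',x['position'],0)[0,:2].round(3)) for x in r[:2]])
E
```

```text
bench z 0.0007395453764716953
tape n 521 ztop 0.0633 all [439.8 -80.2] [ 75.4 286.3] 13.2 top [443.3 -80.6] [ 51.5 286.2] 9.1
offcut n 363 ztop 0.0252 all [451.  -13.1] [ 84.8 159.6] 12.3 top [451.  -13.1] [ 84.8 159.6] 12.3
pot n 329 ztop 0.0514 all [459.7  62.1] [42.9 47. ] 0.8 top [461.   62.6] [40.5 42. ] 46.1
foot n 60 ztop 0.0398 all [520.4  59. ] [244.6  19.3] 1.2 top [520.4  58.8] [244.6   9.5] 1.3
block n 450 ztop 0.0336 all [487.    3.9] [ 57.  199.2] 75.1 top [486.8   3.7] [ 55.7 199.5] 74.6
cradle tape [ 648.2 -174.3] [ 49.2 114.4] 57.8
cradle offcut [626.5 -56.4] [99.7  5.1] 16.2
cradle pot [637.3 182. ] [78.5 77.6] 7.1
cradle foot [456.  184.2] [57.9 57.3] 15.2
tape [(array([413., 232.]), 0.77, array([ 0.469, -0.2  ]))]
offcut []
pot [(array([302., 234.]), 0.74, array([0.457, 0.068])), (array([216., 195.]), 0.71, array([0.547, 0.275]))]
foot [(array([307., 162.]), 0.6, array([0.635, 0.06 ]))]
thick_block [(array([337., 195.]), 0.6, array([ 0.554, -0.015]))]
cradle_tape [(array([412., 166.]), 0.68, array([ 0.63 , -0.198]))]
cradle_offcut [(array([364., 162.]), 0.9, array([ 0.637, -0.081]))]
cradle_pot [(array([253., 160.]), 0.56, array([0.635, 0.19 ]))]
cradle_foot [(array([257., 234.]), 0.91, array([0.457, 0.174]))]
```

View pics/crop.png

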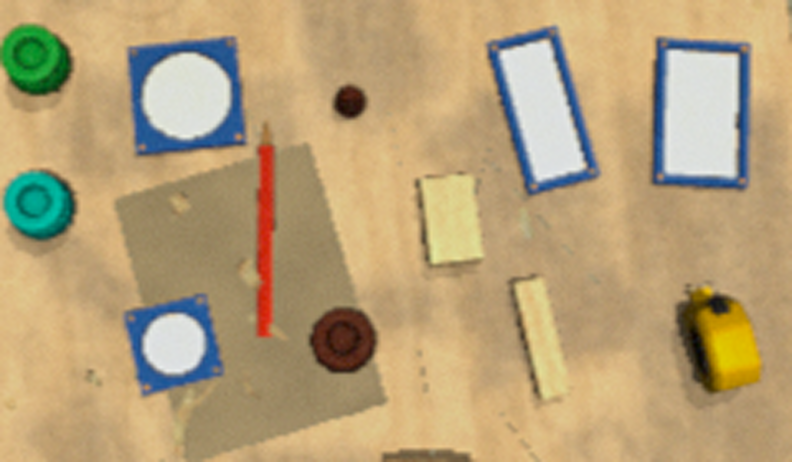

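The crop confirms the choices: dark pot at crop (343,340), foot at (350,100), slender offcut (540,338), tape (723,342), with the block (450,218) left alone. Zero-depth pixels and broken blue rims spoiled the fits, so I'll refine them.

```bash
python3 - <<'E'
from h import *
p=np.load('top_p.npy');d=np.load('top_d.npy');W=cloud('top',p,d)
W[(d<0.3)]=np.nan
hsv=cv2.cvtColor(p,cv2.COLOR_RGB2HSV)
Wd=dict(tape=(400,212,436,254),offcut=(350,208,377,255),pot=(290,220,318,246),foot=(296,150,316,170),block=(322,178,350,214))
for k,(a,b,c,e) in Wd.items():
    w=W[b:e,a:c].reshape(-1,3);m=(w[:,2]>0.010)&(w[:,2]<.09);q=w[m];zt=np.percentile(q[:,2],95)
    t=q[q[:,2]>zt-0.006]
    for lab,x in(('all',q),('top',t)):
        r=cv2.minAreaRect((x[:,:2]*1000).astype(np.float32));print(k,len(x),'zt',zt.round(4),lab,np.round(r[0],1),np.round(r[1],1),round(r[2],1),'mean',np.round(x.mean(0)*1000,1))
for k,(a,b,c,e) in dict(tape=(392,135,434,192),offcut=(340,132,388,194),pot=(232,136,282,182),foot=(234,214,272,254)).items():
    h=hsv[b:e,a:c];m=((h[...,0]>95)&(h[...,0]<125)&(h[...,1]>110)).astype(np.uint8)
    wm=((h[...,1]<40)&(h[...,2]>170)).astype(np.uint8)
    for lab,mm,z in(('board',cv2.morphologyEx(m|wm,cv2.MORPH_OPEN,np.ones((3,3),np.uint8)),.008),('white',wm,.003)):
        n,l,st,_=cv2.connectedComponentsWithStats(mm);i=1+np.argmax(st[1:,4])
        v,u=np.nonzero(l==i);g=ray('top',np.c_[u+a,v+b],z)
        r=cv2.minAreaRect((g[:,:2]*1000).astype(np.float32));print('cradle',k,lab,np.round(r[0],1),np.round(r[1],1),round(r[2],1),np.round(g.mean(0)*1000,1))
E
```

```text
tape 513 zt 0.0629 all [ 468.5 -202.5] [75.4 34.9] 13.2 mean [ 462.3 -201.    51.7]
tape 257 zt 0.0629 top [ 463.1 -204.4] [50.2 33.5] 14.8 mean [ 460.6 -205.3   60.4]
offcut 359 zt 0.0251 all [465.2 -79.1] [85.  22.6] 14.1 mean [464.9 -78.7  21.9]
offcut 324 zt 0.0251 top [465.2 -79.1] [85.  22.5] 14.1 mean [465.2 -79.2  22.4]
pot 329 zt 0.0514 all [459.7  62.1] [42.9 47. ] 0.8 mean [459.2  62.1  43.5]
pot 205 zt 0.0514 top [460.3  62. ] [41.2 41.1] 1.4 mean [460.5  62.5  48.8]
foot 58 zt 0.0374 all [635.1  60.7] [14.8 20.4] 19.4 mean [634.5  61.2  25.8]
foot 22 zt 0.0374 top [636.7  61.4] [12.1  9.5] 1.3 mean [636.8  61.4  36. ]
block 444 zt 0.0333 all [548.3 -13.1] [62.4 38.4] 8.2 mean [547.3 -12.5  29.5]
block 389 zt 0.0333 top [548.4 -12.9] [62.  37.8] 7.6 mean [548.1 -13.2  30.5]
cradle tape board [ 632.7 -196.9] [63.7 94.8] 81.8 [ 632.6 -195.9    8. ]
cradle tape white [ 634.9 -198. ] [54.1 93.1] 87.9 [ 634.4 -197.8    3. ]
cradle offcut board [633.1 -79.2] [100.6  39.2] 15.9 [632.8 -79.1   8. ]
cradle offcut white [634.2 -79.8] [101.   39.5] 15.9 [633.9 -79.7   3. ]
cradle pot board [637.2 182.2] [78.2 77.5] 7.4 [636.8 182.    8. ]
cradle pot white [638.9 182.8] [62.  62.9] 1.5 [638.5 182.4   3. ]
cradle foot board [456.  184.2] [57.8 57.1] 14.9 [454.9 184.4   8. ]
cradle foot white [457.  185.3] [40.2 42.6] 1.2 [456.3 184.4   3. ]
```

carry_out:
  linear:
    - [0.2, 0.2, 0]
    - [0.45, 0.43, 0]
    - [0.67, 0.65, 0]
    - [0.89, 0.86, 0]
  rot:
    - [0, 0, 0]
    - [0, 0, 0]
    - [0, 0, 0]
    - [0, 0, 0]
  gripper: [0.5, 0.5, 0.5, 0.5]

```text
time_s: 0.95
position: [0.3172, 0.4024, 0.2315]
orientation: [-0.0, 0.98, -0.199, 0.0]
contact_force: [0.8, 0.1, 0.3]
opening: 0.0641
gripper_force: 0.0
```

carry_out:
  linear:
    - [0.2, 0.2, 0]
    - [0.45, 0.43, 0]
    - [0.67, 0.65, 0]
    - [0.89, 0.86, 0]
  rot:
    - [0, 0, 0]
    - [0, 0, 0]
    - [0, 0, 0]
    - [0, 0, 0]
  gripper: [0.5, 0.5, 0.5, 0.5]

```text
time_s: 1.35
position: [0.3895, 0.2315, 0.2317]
orientation: [-0.0, 0.98, -0.199, 0.0]
contact_force: [0.9, 1.2, 0.4]
opening: 0.0641
gripper_force: 0.0
```

carry_out:
  linear:
    - [0.2, 0.2, 0]
    - [0.45, 0.43, 0.1]
    - [0.67, 0.65, 0.2]
    - [0.89, 0.86, 0.3]
    - [0.89, 0.86, 0.4]
    - [0.89, 0.86, 0.4]
    - [0.89, 0.86, 0.4]
    - [0.89, 0.86, 0.4]
  rot:
    - [0, 0, -0.07]
    - [0, 0, -0.14]
    - [0, 0, -0.21]
    - [0, 0, -0.28]
    - [0, 0, -0.35]
    - [0, 0, -0.42]
    - [0, 0, -0.5]
    - [0, 0, -0.5]
  gripper: [0.5, 0.5, 0.5, 0.5, 0.5, 0.5, 0.5, 0.5]

```text
time_s: 2.15
position: [0.4618, 0.062, 0.1712]
orientation: [0.0, 0.948, 0.319, -0.0]
contact_force: [0.3, -0.2, 0.3]
opening: 0.064
gripper_force: 0.0
```

```bash
cat >> h.py <<'E'
def go(x,y,z,phi):
    s=read_state();w,a,b,c=s['orientation'];p=s['position']
    from scipy.spatial.transform import Rotation as Ro
    R=Ro.from_quat([a,b,c,w]);M=R.as_matrix();f=np.degrees(np.arctan2(M[1,0],M[0,0]))
    t=np.radians(phi);G=np.array([[np.cos(t),np.sin(t),0],[np.sin(t),-np.cos(t),0],[0,0,-1]])
    rv=np.degrees(Ro.from_matrix(M.T@G).as_rotvec())
    L=M.T@(np.array([x,y,z])-p)
    print('t',round(s['time_s'],2),'pos',p.round(4),'phi',f.round(2),'op',round(s['opening'],4),'F',s['contact_force'].round(1),'| lin',(L/.15).round(3),'rot',(rv/120).round(3))
E
python3 -c "
from h import *
go(.460,.0622,.010,37)"
```

```text
t 2.15 pos [0.4618 0.062  0.1712] phi 37.18 op 0.064 F [ 0.3 -0.2  0.3] | lin [-0.008 -0.008  1.075] rot [0.    0.    0.001]
```

carry_out:
  linear:
    - [-0.008, -0.008, 0.25]
    - [-0.008, -0.008, 0.5]
    - [-0.008, -0.008, 0.75]
    - [-0.008, -0.008, 0.9]
    - [-0.008, -0.008, 1.0]
  rot:
    - [0, 0, 0]
    - [0, 0, 0]
    - [0, 0, 0]
    - [0, 0, 0]
    - [0, 0, 0]
  gripper: [0.5, 0.5, 0.5, 0.5, 0.5]

```text
time_s: 2.65
position: [0.4592, 0.0623, 0.0196]
orientation: [0.0, 0.948, 0.317, -0.001]
contact_force: [-1.2, 0.2, 0.9]
opening: 0.0642
gripper_force: 0.0
```

carry_out:
  linear:
    - [0, 0, 0.04]
    - [0, 0, 0.075]
    - [0, 0, 0.075]
    - [0, 0, 0.075]
    - [0, 0, 0.075]
    - [0, 0, 0.075]
    - [0, 0, 0.075]
    - [0, 0, 0.075]
  rot:
    - [0, 0, 0]
    - [0, 0, 0]
    - [0, 0, 0]
    - [0, 0, 0]
    - [0, 0, 0]
    - [0, 0, 0]
    - [0, 0, 0]
    - [0, 0, 0]
  gripper: [0.5, 0.5, 0.5, -0.2, -0.2, -0.2, -0.2, -0.2]
  newtons: 40

```text
time_s: 3.45
position: [0.4607, 0.063, 0.0113]
orientation: [-0.0, 0.948, 0.317, 0.001]
contact_force: [-1.2, 0.0, 6.1]
opening: 0.0421
gripper_force: 40.1
```

carry_out:
  linear:
    - [0, 0, -0.15]
    - [0, 0, -0.35]
    - [0, 0, -0.55]
    - [0.1, 0, -0.6]
    - [0.3, 0.02, -0.6]
    - [0.5, 0.03, -0.6]
    - [0.71, 0.04, -0.6]
  rot:
    - [0, 0, 0]
    - [0, 0, 0]
    - [0, 0, 0]
    - [0, 0, 0]
    - [0, 0, 0]
    - [0, 0, 0]
    - [0, 0, 0]
  gripper: [-0.2, -0.2, -0.2, -0.2, -0.2, -0.2, -0.2]

```text
time_s: 4.15
position: [0.5494, 0.1224, 0.1008]
orientation: [-0.0, 0.948, 0.317, 0.001]
contact_force: [0.4, -0.1, -0.9]
opening: 0.0425
gripper_force: 41.1
```

carry_out:
  linear:
    - [0.2, 0.01, 0]
    - [0.4, 0.02, 0]
    - [0.6, 0.03, 0]
    - [0.71, 0.04, 0]
    - [0.71, 0.04, 0]
  rot:
    - [0, 0, 0]
    - [0, 0, 0]
    - [0, 0, 0]
    - [0, 0, 0]
    - [0, 0, 0]
  gripper: [-0.2, -0.2, -0.2, -0.2, -0.2]

```text
time_s: 4.65
position: [0.6388, 0.1823, 0.0996]
orientation: [-0.0, 0.948, 0.317, 0.001]
contact_force: [0.2, 0.1, -0.4]
opening: 0.0417
gripper_force: 41.1
```

```bash
python3 -c "
from h import *
p,d=read_camera('scene');cv2.imwrite('pics/s1.png',p[:,:,::-1])
go(.6375,.1822,.015,37)"
```

```text
t 4.7 pos [0.6373 0.1814 0.0995] phi 36.98 op 0.042 F [-0.4 -0.4 -0.4] | lin [ 0.004 -0.003  0.563] rot [-0.  0. -0.]
```

View pics/s1.png

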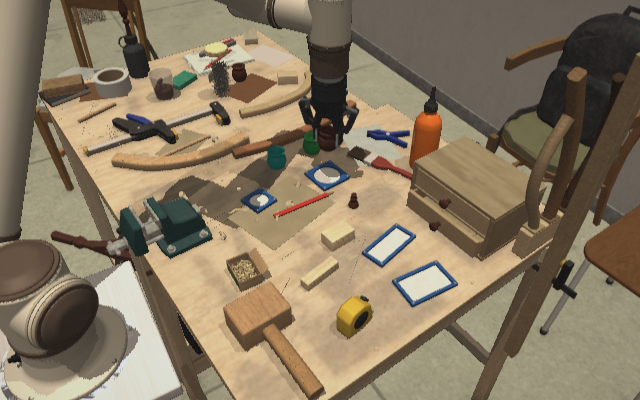

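The dark pot hangs upright in the gripper at (326,135), above its cradle at (327,175). I'll lower it.

carry_out:
  linear:
    - [0.004, -0.003, 0.15]
    - [0.004, -0.003, 0.3]
    - [0.004, -0.003, 0.43]
    - [0.004, -0.003, 0.5]
    - [0.004, -0.003, 0.54]
    - [0.004, -0.003, 0.56]
    - [0.004, -0.003, 0.57]
  rot:
    - [0, 0, 0]
    - [0, 0, 0]
    - [0, 0, 0]
    - [0, 0, 0]
    - [0, 0, 0]
    - [0, 0, 0]
    - [0, 0, 0]
  gripper: [-0.2, -0.2, -0.2, -0.2, -0.2, -0.2, -0.2]

```text
time_s: 5.4
position: [0.6379, 0.182, 0.0152]
orientation: [-0.0, 0.948, 0.317, 0.001]
contact_force: [-0.4, -0.8, -0.5]
opening: 0.0419
gripper_force: 41.1
```

carry_out:
  linear:
    - [0, 0, 0.01]
    - [0, 0, 0.015]
    - [0, 0, 0.015]
  rot:
    - [0, 0, 0]
    - [0, 0, 0]
    - [0, 0, 0]
  gripper: [-0.2, -0.2, -0.2]

```text
time_s: 5.7
position: [0.638, 0.1822, 0.0134]
orientation: [-0.0, 0.948, 0.317, 0.001]
contact_force: [-1.9, 0.1, 4.2]
opening: 0.0419
gripper_force: 41.4
```

carry_out:
  linear:
    - [0, 0, 0]
    - [0, 0, 0]
    - [0, 0, 0]
    - [0, 0, -0.1]
    - [0, 0, -0.3]
    - [0, 0, -0.55]
    - [0, 0, -0.75]
    - [0, 0, -0.75]
  rot:
    - [0, 0, 0]
    - [0, 0, 0]
    - [0, 0, 0]
    - [0, 0, 0]
    - [0, 0, 0]
    - [0, 0, 0]
    - [0, 0, 0]
    - [0, 0, 0]
  gripper: [0.5, 0.5, 0.5, 0.5, 0.5, 0.5, 0.5, 0.5]

```text
time_s: 6.5
position: [0.6409, 0.1832, 0.132]
orientation: [-0.0, 0.948, 0.318, 0.006]
contact_force: [0.6, 0.1, -0.0]
opening: 0.0639
gripper_force: 0.0
```

carry_out:
  linear:
    - [-0.12, 0.16, 0]
    - [-0.24, 0.32, 0]
    - [-0.36, 0.48, 0]
    - [-0.485, 0.644, 0]
    - [-0.485, 0.644, 0]
  rot:
    - [0, 0, 0]
    - [0, 0, 0]
    - [0, 0, 0]
    - [0, 0, 0]
    - [0, 0, 0]
  gripper: [0.2, 0.2, 0.2, 0.2, 0.2]

```text
time_s: 7.0
position: [0.637, 0.0577, 0.1253]
orientation: [0.0, 0.949, 0.315, -0.0]
contact_force: [-0.3, -0.5, 0.7]
opening: 0.0515
gripper_force: 0.0
```

```bash
python3 -c "
from h import *
p,d=read_camera('wrist');cv2.imwrite('pics/w1.png',p[:,:,::-1])
p,d=read_camera('scene');cv2.imwrite('pics/s2.png',cv2.resize(p[90:230,230:430,::-1],None,fx=3.5,fy=3.5))
go(.6365,.0612,.012,37)"
```

```text
t 7.1 pos [0.6376 0.0603 0.1253] phi 36.9 op 0.051 F [-0.7 -0.2 -0.3] | lin [-0.003 -0.009  0.755] rot [ 0.    -0.    -0.001]
```

View pics/w1.png

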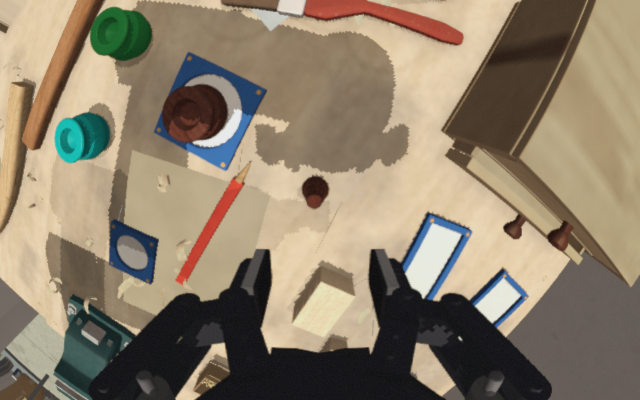

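View pics/s2.png

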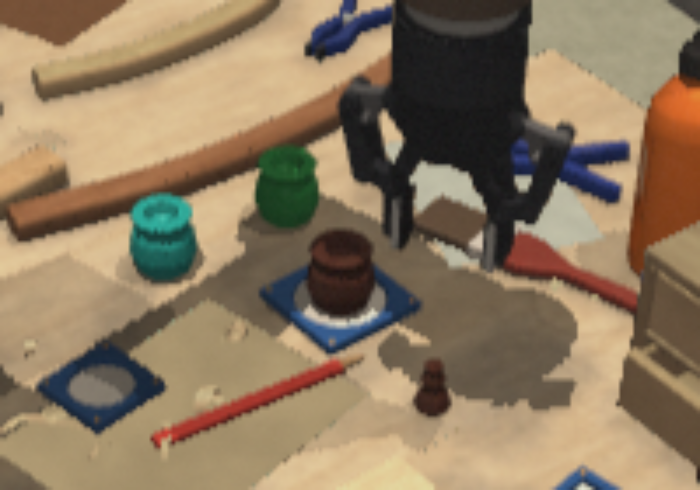

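The pot is in its cradle (s2 crop 340,290). The foot stands at (432,388), bulbous base with a narrow head, so I'll grip low.

carry_out:
  linear:
    - [-0.004, -0.006, 0.2]
    - [-0.004, -0.006, 0.4]
    - [-0.004, -0.006, 0.58]
    - [-0.004, -0.006, 0.7]
    - [-0.004, -0.006, 0.76]
    - [-0.004, -0.006, 0.785]
    - [-0.004, -0.006, 0.785]
  rot:
    - [0, 0, 0]
    - [0, 0, 0]
    - [0, 0, 0]
    - [0, 0, 0]
    - [0, 0, 0]
    - [0, 0, 0]
    - [0, 0, 0]
  gripper: [0.2, 0.2, 0.2, 0.2, 0.2, 0.2, 0.2]

```text
time_s: 7.8
position: [0.6369, 0.0619, 0.0073]
orientation: [0.0, 0.948, 0.318, 0.0]
contact_force: [0.2, -0.2, 0.9]
opening: 0.0511
gripper_force: 0.0
```

carry_out:
  linear:
    - [0, 0, 0]
    - [0, 0, 0]
    - [0, 0, 0]
    - [0, 0, 0]
    - [0, 0, 0]
    - [0, 0, 0]
  rot:
    - [0, 0, 0]
    - [0, 0, 0]
    - [0, 0, 0]
    - [0, 0, 0]
    - [0, 0, 0]
    - [0, 0, 0]
  gripper: [-0.9, -0.9, -0.9, -0.9, -0.9, -0.9]
  newtons: 30

```text
time_s: 8.4
position: [0.6373, 0.0616, 0.0084]
orientation: [0.0, 0.948, 0.317, 0.001]
contact_force: [-1.6, 1.2, 5.6]
opening: 0.0194
gripper_force: 29.5
```

```bash
python3 -c "
from h import *
p,d=read_camera('scene');cv2.imwrite('pics/s3.png',cv2.resize(p[130:230,290:410,::-1],None,fx=5,fy=5))
p,d=read_camera('top');cv2.imwrite('pics/t3.png',cv2.resize(p[130:190,220:330,::-1],None,fx=6,fy=6))
go(.456,.1847,.15,37)"
```

```text
t 8.5 pos [0.6373 0.0616 0.0084] phi 37.0 op 0.0195 F [-0.3  1.2  5.9] | lin [-0.469 -1.382 -0.946] rot [ 0.    -0.001  0.   ]
```

View pics/s3.png

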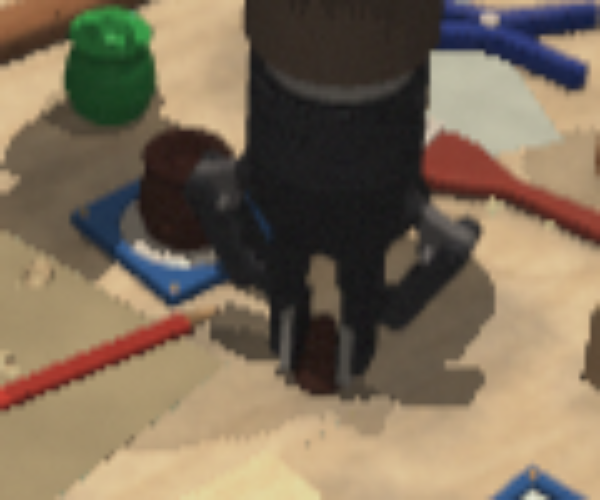

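The foot sits between the pads, held at about 19.5 mm. I'll lift it and travel.

carry_out:
  linear:
    - [0, 0, -0.1]
    - [0, 0, -0.25]
    - [0, 0, -0.45]
    - [-0.06, -0.2, -0.6]
    - [-0.13, -0.4, -0.67]
    - [-0.2, -0.6, -0.67]
    - [-0.235, -0.691, -0.67]
  rot:
    - [0, 0, 0]
    - [0, 0, 0]
    - [0, 0, 0]
    - [0, 0, 0]
    - [0, 0, 0]
    - [0, 0, 0]
    - [0, 0, 0]
  gripper: [-0.9, -0.9, -0.9, -0.9, -0.9, -0.9, -0.9]

```text
time_s: 9.2
position: [0.5441, 0.1237, 0.1087]
orientation: [-0.0, 0.948, 0.318, 0.0]
contact_force: [-0.3, 0.2, -1.1]
opening: 0.0198
gripper_force: 29.0
```

carry_out:
  linear:
    - [-0.06, -0.2, 0]
    - [-0.13, -0.4, 0]
    - [-0.2, -0.6, 0]
    - [-0.235, -0.691, 0]
    - [-0.235, -0.691, 0]
    - [-0.235, -0.691, 0]
  rot:
    - [0, 0, 0]
    - [0, 0, 0]
    - [0, 0, 0]
    - [0, 0, 0]
    - [0, 0, 0]
    - [0, 0, 0]
  gripper: [-0.9, -0.9, -0.9, -0.9, -0.9, -0.9]

```text
time_s: 9.8
position: [0.4562, 0.1847, 0.1078]
orientation: [0.0, 0.948, 0.317, 0.0]
contact_force: [-0.1, 0.0, 0.1]
opening: 0.0195
gripper_force: 29.0
```

```bash
python3 -c "
from h import *
p,d=read_camera('scene');a=cv2.resize(p[90:240,200:320,::-1],None,fx=3,fy=3)
t,d=read_camera('top');b=cv2.resize(t[130:190,220:320,::-1],None,fx=3.5,fy=3.5)
c=np.zeros((450,710,3),np.uint8);c[:,:360]=a;c[:210,360:710]=b;cv2.imwrite('pics/s4.png',c)
go(.456,.1847,.012,37)"
```

```text
t 9.9 pos [0.4564 0.1843 0.1076] phi 36.93 op 0.0192 F [0.4 0.5 0.8] | lin [-0.001 -0.004  0.637] rot [ 0.    -0.    -0.001]
```

View pics/s4.png

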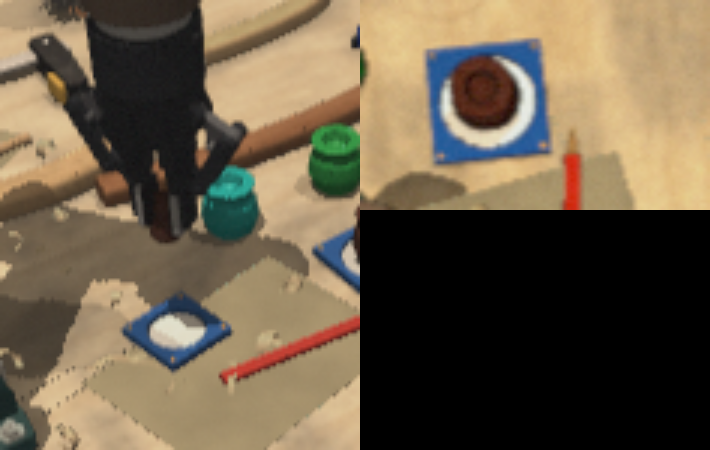

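The foot is held upright above its cradle (s4 175,330). The pot lies in its recess, slightly off-centre. I'll lower the foot.

carry_out:
  linear:
    - [-0.001, -0.004, 0.2]
    - [-0.001, -0.004, 0.4]
    - [-0.001, -0.004, 0.53]
    - [-0.001, -0.004, 0.6]
    - [-0.001, -0.004, 0.635]
    - [-0.001, -0.004, 0.642]
    - [-0.001, -0.004, 0.642]
  rot:
    - [0, 0, 0]
    - [0, 0, 0]
    - [0, 0, 0]
    - [0, 0, 0]
    - [0, 0, 0]
    - [0, 0, 0]
    - [0, 0, 0]
  gripper: [-0.9, -0.9, -0.9, -0.9, -0.9, -0.9, -0.9]

```text
time_s: 10.6
position: [0.4557, 0.1852, 0.0118]
orientation: [-0.0, 0.948, 0.317, 0.001]
contact_force: [-0.5, 0.1, -0.3]
opening: 0.0197
gripper_force: 29.0
```

carry_out:
  linear:
    - [0, 0, 0.005]
    - [0, 0, 0.009]
    - [0, 0, 0.009]
  rot:
    - [0, 0, 0]
    - [0, 0, 0]
    - [0, 0, 0]
  gripper: [-0.9, -0.9, -0.9]

```text
time_s: 10.9
position: [0.4553, 0.1852, 0.0104]
orientation: [-0.0, 0.948, 0.317, 0.001]
contact_force: [-0.7, 0.0, 0.2]
opening: 0.0193
gripper_force: 29.2
```

carry_out:
  linear:
    - [0, 0, 0.003]
    - [0, 0, 0.003]
    - [0, 0, 0.003]
    - [0, 0, -0.08]
    - [0, 0, -0.25]
    - [0, 0, -0.5]
    - [0, 0, -0.75]
    - [0, 0, -0.75]
  rot:
    - [0, 0, 0]
    - [0, 0, 0]
    - [0, 0, 0]
    - [0, 0, 0]
    - [0, 0, 0]
    - [0, 0, 0]
    - [0, 0, 0]
    - [0, 0, 0]
  gripper: [-0.9, 0, 0, 0, 0, 0, 0, 0]

```text
time_s: 11.7
position: [0.458, 0.187, 0.1274]
orientation: [-0.002, 0.948, 0.318, 0.005]
contact_force: [-0.2, 1.1, -0.1]
opening: 0.0425
gripper_force: 0.0
```

carry_out:
  linear:
    - [-0.12, 0.17, 0]
    - [-0.25, 0.36, 0]
    - [-0.38, 0.54, 0]
    - [-0.504, 0.722, 0]
  rot:
    - [0, 0, 0]
    - [0, 0, 0]
    - [0, 0, 0]
    - [0, 0, 0]
  gripper: [0, 0, 0, 0]

```text
time_s: 12.1
position: [0.4591, 0.0516, 0.1219]
orientation: [-0.0, 0.948, 0.317, -0.0]
contact_force: [0.6, -0.6, 0.8]
opening: 0.0425
gripper_force: 0.0
```

carry_out:
  linear:
    - [-0.12, 0.17, 0]
    - [-0.25, 0.36, 0]
    - [-0.38, 0.54, 0]
    - [-0.504, 0.722, 0]
    - [-0.504, 0.722, 0]
    - [-0.504, 0.722, 0]
  rot:
    - [0, 0, 0.05]
    - [0, 0, 0.1]
    - [0, 0, 0.15]
    - [0, 0, 0.192]
    - [0, 0, 0.192]
    - [0, 0, 0.192]
  gripper: [0, 0, 0, 0, 0, 0]

```text
time_s: 12.7
position: [0.4641, -0.0796, 0.1218]
orientation: [-0.0, 0.993, 0.121, -0.001]
contact_force: [-0.0, 1.6, -0.7]
opening: 0.0425
gripper_force: 0.0
```

```bash
python3 -c "
from h import *
p,d=read_camera('top');W=cloud('top',p,d);W[d<.3]=np.nan
for k,(a,b,c,e) in dict(pot=(232,136,282,182),foot=(234,214,272,254)).items():
    w=W[b:e,a:c].reshape(-1,3);q=w[(w[:,2]>.015)&(w[:,2]<.09)];zt=np.percentile(q[:,2],95);t=q[q[:,2]>zt-.008]
    print(k,len(q),zt,np.round(cv2.minAreaRect((q[:,:2]*1000).astype(np.float32)),1) if 0 else cv2.minAreaRect((q[:,:2]*1000).astype(np.float32)),t.mean(0).round(4))
cv2.imwrite('pics/t5.png',cv2.resize(p[130:260,220:440,::-1],None,fx=3.5,fy=3.5))
go(.4652,-.0791,.009,14)"
```

```text
pot 343 0.05360924526746449 ((637.1142578125, 179.19444274902344), (44.11455154418945, 42.931888580322266), 88.82905578613281) [0.6385 0.1811 0.0506]Traceback (most recent call last):
  File "<string>", line 5, in <module>
    w=W[b:e,a:c].reshape(-1,3);q=w[(w[:,2]>.015)&(w[:,2]<.09)];zt=np.percentile(q[:,2],95);t=q[q[:,2]>zt-.008]
                                                                  ~~~~~~~~~~~~~^^^^^^^^^^^
    return _quantile_unchecked(
        a, q, axis, out, overwrite_input, method, keepdims, weights)
    return _ureduce(a,
                    func=_quantile_ureduce_func,
    ...<5 lines>...
                    overwrite_input=overwrite_input,
                    method=method)
    r = func(a, **kwargs)
    result = _quantile(arr,
                       quantiles=q,
    ...<2 lines>...
                       out=out,
                       weights=wgt)
    slices_having_nans = np.isnan(arr[-1, ...])
                                  ~~~^^^^^^^^^
IndexError: index -1 is out of bounds for axis 0 with size 0
```

```bash
python3 -c "
from h import *
p,d=read_camera('top')
s,d=read_camera('scene')
c=np.vstack([cv2.resize(p[130:270,220:440,::-1],(480,300)),cv2.resize(s[150:290,220:440,::-1],(480,300))])
cv2.imwrite('pics/t5.png',c)
go(.4652,-.0791,.009,14)"
```

```text
t 12.85 pos [ 0.4645 -0.0783  0.1222] phi 14.02 op 0.043 F [ 0.  -0.6  0.8] | lin [0.004 0.006 0.755] rot [-0.  0.  0.]
```

View pics/t5.png

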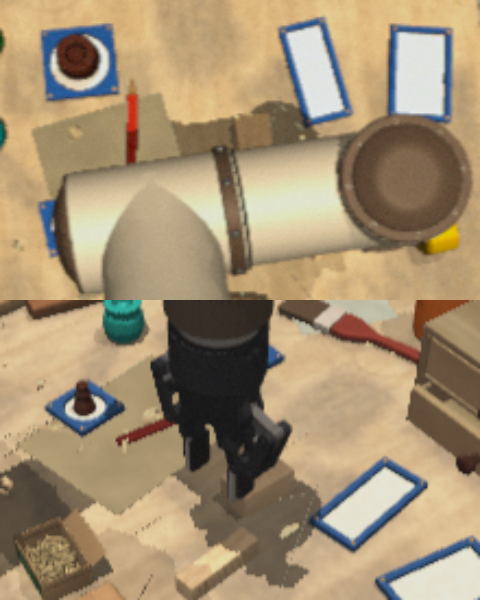

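The arm hides the foot cradle in top. In scene the foot stands upright in its recess at (82,400). Next is the offcut.

carry_out:
  linear:
    - [0.004, 0, 0.2]
    - [0.004, 0, 0.4]
    - [0.004, 0, 0.58]
    - [0.004, 0, 0.69]
    - [0.004, 0, 0.74]
    - [0.004, 0, 0.755]
    - [0.004, 0, 0.755]
  rot:
    - [0, 0, 0]
    - [0, 0, 0]
    - [0, 0, 0]
    - [0, 0, 0]
    - [0, 0, 0]
    - [0, 0, 0]
    - [0, 0, 0]
  gripper: [0, 0, 0, 0, 0, 0, 0]

```text
time_s: 13.55
position: [0.4656, -0.0784, 0.0095]
orientation: [0.0, 0.993, 0.122, 0.0]
contact_force: [0.8, 0.9, 0.1]
opening: 0.0426
gripper_force: 0.0
```

carry_out:
  linear:
    - [0, 0, 0]
    - [0, 0, 0]
    - [0, 0, 0]
    - [0, 0, 0]
    - [0, 0, 0]
    - [0, 0, 0]
  rot:
    - [0, 0, 0]
    - [0, 0, 0]
    - [0, 0, 0]
    - [0, 0, 0]
    - [0, 0, 0]
    - [0, 0, 0]
  gripper: [-0.9, -0.9, -0.9, -0.9, -0.9, -0.9]
  newtons: 40

```text
time_s: 14.15
position: [0.4661, -0.0788, 0.0103]
orientation: [0.0, 0.993, 0.122, 0.001]
contact_force: [-0.4, 1.3, 6.6]
opening: 0.0211
gripper_force: 39.9
```

```bash
python3 -c "
from h import *
go(.6335,-.0795,.1,15.9)"
```

```text
t 14.15 pos [ 0.4661 -0.0788  0.0103] phi 13.96 op 0.0211 F [-0.4  1.3  6.6] | lin [ 1.084  0.274 -0.596] rot [ 0.    -0.001 -0.016]
```

carry_out:
  linear:
    - [0, 0, -0.15]
    - [0, 0, -0.35]
    - [0, 0, -0.5]
    - [0.15, 0.04, -0.6]
    - [0.35, 0.09, -0.6]
    - [0.55, 0.14, -0.6]
  rot:
    - [0, 0, 0]
    - [0, 0, 0]
    - [0, 0, 0]
    - [0, 0, 0]
    - [0, 0, -0.008]
    - [0, 0, -0.016]
  gripper: [-0.9, -0.9, -0.9, -0.9, -0.9, -0.9]

```text
time_s: 14.75
position: [0.5513, -0.0795, 0.1004]
orientation: [-0.0, 0.99, 0.138, 0.001]
contact_force: [-0.0, -0.1, -0.7]
opening: 0.0211
gripper_force: 39.2
```

carry_out:
  linear:
    - [0.2, 0.04, 0]
    - [0.4, 0.09, 0]
    - [0.537, 0.116, 0]
    - [0.537, 0.116, 0]
    - [0.537, 0.116, 0]
  rot:
    - [0, 0, 0]
    - [0, 0, 0]
    - [0, 0, 0]
    - [0, 0, 0]
    - [0, 0, 0]
  gripper: [-0.9, -0.9, -0.9, -0.9, -0.9]

```text
time_s: 15.25
position: [0.6317, -0.0742, 0.0984]
orientation: [-0.0, 0.99, 0.138, -0.001]
contact_force: [-1.0, 0.7, -0.9]
opening: 0.021
gripper_force: 39.2
```

```bash
python3 -c "
from h import *
s,d=read_camera('scene')
cv2.imwrite('pics/s6.png',cv2.resize(s[120:300,240:480,::-1],None,fx=2.5,fy=2.5))
go(.6335,-.0795,.0135,15.9)"
```

```text
t 15.3 pos [ 0.6313 -0.0743  0.0987] phi 15.83 op 0.0211 F [-0.2 -0.1  0.5] | lin [0.005 0.038 0.568] rot [-0.     0.001 -0.001]
```

View pics/s6.png

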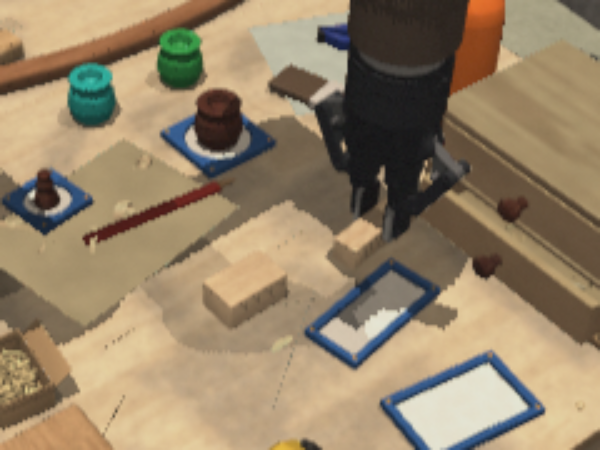

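The offcut hangs level over its cradle. I'll check the cabinet clearance before lowering, because the wrist camera sits about 83 mm ahead of the tool.

```bash
python3 -c "
from h import *
p=np.load('top_p.npy');d=np.load('top_d.npy');W=cloud('top',p,d);W[d<.3]=np.nan
w=W[60:200,300:440].reshape(-1,3)
for x0 in np.arange(.66,.84,.02):
  for y in((-.06,.02),(-.14,-.06),(-.24,-.14)):
    q=w[(w[:,0]>x0)&(w[:,0]<x0+.02)&(w[:,1]>y[0])&(w[:,1]<y[1])];print(round(x0,2),y,len(q),np.max(q[:,2]).round(3) if len(q) else '',end=' ; ')
  print()
"
```

```text
0.66 (-0.06, 0.02) 255 0.012 ; 0.66 (-0.14, -0.06) 256 0.013 ; 0.66 (-0.24, -0.14) 313 0.014 ; 
0.68 (-0.06, 0.02) 254 0.013 ; 0.68 (-0.14, -0.06) 251 0.012 ; 0.68 (-0.24, -0.14) 302 0.013 ; 
0.7 (-0.06, 0.02) 253 0.007 ; 0.7 (-0.14, -0.06) 266 0.042 ; 0.7 (-0.24, -0.14) 311 0.007 ; 
0.72 (-0.06, 0.02) 400 0.062 ; 0.72 (-0.14, -0.06) 338 0.103 ; 0.72 (-0.24, -0.14) 315 0.008 ; 
0.74 (-0.06, 0.02) 564 0.13 ; 0.74 (-0.14, -0.06) 516 0.127 ; 0.74 (-0.24, -0.14) 480 0.065 ; 
0.76 (-0.06, 0.02) 407 0.129 ; 0.76 (-0.14, -0.06) 549 0.129 ; 0.76 (-0.24, -0.14) 656 0.13 ; 
0.78 (-0.06, 0.02) 336 0.13 ; 0.78 (-0.14, -0.06) 314 0.131 ; 0.78 (-0.24, -0.14) 326 0.13 ; 
0.8 (-0.06, 0.02) 333 0.131 ; 0.8 (-0.14, -0.06) 299 0.13 ; 0.8 (-0.24, -0.14) 267 0.13 ; 
0.82 (-0.06, 0.02) 337 0.132 ; 0.82 (-0.14, -0.06) 299 0.131 ; 0.82 (-0.24, -0.14) 249 0.138 ;
```

carry_out:
  linear:
    - [-0.018, 0.031, 0.08]
    - [-0.018, 0.031, 0.2]
    - [-0.018, 0.031, 0.32]
    - [-0.018, 0.031, 0.42]
    - [-0.018, 0.031, 0.5]
    - [-0.018, 0.031, 0.55]
    - [-0.018, 0.031, 0.57]
  rot:
    - [0, 0, 0]
    - [0, 0, 0]
    - [0, 0, 0]
    - [0, 0, 0]
    - [0, 0, 0]
    - [0, 0, 0]
    - [0, 0, 0]
  gripper: [-0.9, -0.9, -0.9, -0.9, -0.9, -0.9, -0.9]

```text
time_s: 16.0
position: [0.6304, -0.0796, 0.0128]
orientation: [-0.0, 0.99, 0.138, -0.001]
contact_force: [-0.1, 0.2, 0.5]
opening: 0.0211
gripper_force: 39.2
```

carry_out:
  linear:
    - [0, 0, 0.004]
    - [0, 0, 0.008]
    - [0, 0, 0.008]
  rot:
    - [0, 0, 0]
    - [0, 0, 0]
    - [0, 0, 0]
  gripper: [-0.9, -0.9, -0.9]

```text
time_s: 16.3
position: [0.6316, -0.0793, 0.0131]
orientation: [0.0, 0.99, 0.138, 0.001]
contact_force: [-0.1, 0.4, 1.3]
opening: 0.021
gripper_force: 39.2
```

carry_out:
  linear:
    - [0, 0, 0]
    - [0, 0, 0]
    - [0, 0, -0.05]
    - [0, 0, -0.2]
    - [0, 0, -0.45]
    - [0, 0, -0.7]
    - [0, 0, -0.85]
    - [0, 0, -0.85]
  rot:
    - [0, 0, 0]
    - [0, 0, 0]
    - [0, 0, 0]
    - [0, 0, 0]
    - [0, 0, 0]
    - [0, 0, 0]
    - [0, 0, 0]
    - [0, 0, 0]
  gripper: [-0.1, -0.1, -0.1, -0.1, -0.1, -0.1, -0.1, -0.1]

```text
time_s: 17.1
position: [0.6338, -0.0794, 0.1455]
orientation: [0.001, 0.99, 0.138, 0.005]
contact_force: [0.2, 0.0, 0.5]
opening: 0.0384
gripper_force: 0.0
```

carry_out:
  linear:
    - [-0.2, 0.08, 0]
    - [-0.42, 0.16, 0]
    - [-0.64, 0.248, 0]
  rot:
    - [0, 0, 0]
    - [0, 0, 0]
    - [0, 0, 0]
  gripper: [0.6, 0.6, 0.6]

```text
time_s: 17.4
position: [0.5474, -0.1417, 0.1393]
orientation: [-0.0, 0.99, 0.138, -0.001]
contact_force: [0.2, -0.5, 0.2]
opening: 0.0687
gripper_force: 0.0
```

carry_out:
  linear:
    - [-0.2, 0.08, 0]
    - [-0.42, 0.16, 0]
    - [-0.64, 0.248, 0]
    - [-0.64, 0.248, 0]
    - [-0.64, 0.248, 0]
  rot:
    - [0, 0, 0.016]
    - [0, 0, 0.016]
    - [0, 0, 0.016]
    - [0, 0, 0.016]
    - [0, 0, 0.016]
  gripper: [0.6, 0.6, 0.6, 0.6, 0.6]

```text
time_s: 17.9
position: [0.4662, -0.2038, 0.14]
orientation: [-0.0, 0.993, 0.121, -0.0]
contact_force: [0.2, 1.2, -0.3]
opening: 0.0682
gripper_force: 0.0
```

```bash
python3 -c "
from h import *
p,d=read_camera('wrist')
s,d=read_camera('scene')
c=np.vstack([cv2.resize(p[:,:,::-1],(480,300)),cv2.resize(s[190:350,260:500,::-1],(450,300))[:, :450].repeat(1,0) if 0 else cv2.resize(s[190:350,240:496,::-1],(480,300))])
cv2.imwrite('pics/w7.png',c)
go(.467,-.203,.024,14)"
```

```text
t 18.0 pos [ 0.4674 -0.2032  0.1399] phi 13.96 op 0.0683 F [1.  0.5 0.3] | lin [-0.003 -0.002  0.773] rot [ 0. -0. -0.]
```

View pics/w7.png

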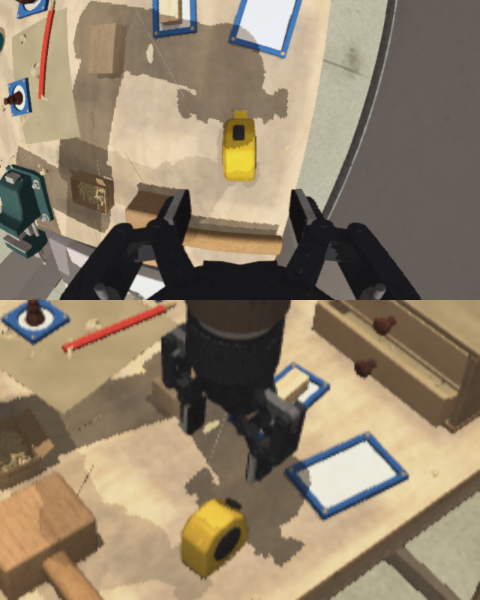

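The tape lies centred between the open fingers (wrist 239,150) and the offcut is in its recess (top of the wrist view). I'll descend.

carry_out:
  linear:
    - [0, 0, 0.15]
    - [0, 0, 0.3]
    - [0, 0, 0.45]
    - [0, 0, 0.6]
    - [0, 0, 0.72]
    - [0, 0, 0.77]
    - [0, 0, 0.77]
  rot:
    - [0, 0, 0]
    - [0, 0, 0]
    - [0, 0, 0]
    - [0, 0, 0]
    - [0, 0, 0]
    - [0, 0, 0]
    - [0, 0, 0]
  gripper: [0.6, 0.6, 0.6, 0.6, 0.6, 0.6, 0.6]

```text
time_s: 18.7
position: [0.4668, -0.2029, 0.0234]
orientation: [-0.0, 0.993, 0.122, -0.001]
contact_force: [-0.2, 0.2, -0.4]
opening: 0.068
gripper_force: 0.0
```

carry_out:
  linear:
    - [0, 0, 0]
    - [0, 0, 0]
    - [0, 0, 0]
    - [0, 0, 0]
    - [0, 0, 0]
    - [0, 0, 0]
  rot:
    - [0, 0, 0]
    - [0, 0, 0]
    - [0, 0, 0]
    - [0, 0, 0]
    - [0, 0, 0]
    - [0, 0, 0]
  gripper: [-0.6, -0.6, -0.6, -0.6, -0.6, -0.6]
  newtons: 45

```text
time_s: 19.3
position: [0.4676, -0.2035, 0.0256]
orientation: [0.0, 0.993, 0.122, 0.001]
contact_force: [-0.8, 1.5, 5.0]
opening: 0.0334
gripper_force: 45.2
```

```bash
python3 -c "
from h import *
go(.632,-.198,.12,-2)"
```

```text
t 19.3 pos [ 0.4676 -0.2035  0.0256] phi 13.96 op 0.0334 F [-0.8  1.5  5. ] | lin [ 1.074  0.229 -0.627] rot [ 0.    -0.001  0.133]
```

carry_out:
  linear:
    - [0, 0, -0.15]
    - [0, 0, -0.3]
    - [0, 0, -0.45]
    - [0.12, 0.03, -0.58]
    - [0.3, 0.07, -0.63]
    - [0.55, 0.12, -0.63]
  rot:
    - [0, 0, 0]
    - [0, 0, 0]
    - [0, 0, 0]
    - [0, 0, 0.04]
    - [0, 0, 0.09]
    - [0, 0, 0.133]
  gripper: [-0.6, -0.6, -0.6, -0.6, -0.6, -0.6]

```text
time_s: 19.9
position: [0.5513, -0.2011, 0.1207]
orientation: [-0.0, 1.0, -0.02, 0.001]
contact_force: [1.4, 0.7, -1.8]
opening: 0.0332
gripper_force: 45.4
```

```bash
python3 -c "
from h import *
go(.632,-.198,.12,-2)"
```

```text
t 19.9 pos [ 0.5513 -0.2011  0.1207] phi -2.31 op 0.0332 F [ 1.4  0.7 -1.8] | lin [ 0.537 -0.042  0.006] rot [-0.    -0.001 -0.003]
```

carry_out:
  linear:
    - [0.15, -0.01, 0]
    - [0.32, -0.02, 0]
    - [0.47, -0.03, 0]
    - [0.537, -0.035, 0]
    - [0.537, -0.035, 0]
    - [0.537, -0.035, 0]
  rot:
    - [0, 0, 0]
    - [0, 0, 0]
    - [0, 0, 0]
    - [0, 0, 0]
    - [0, 0, 0]
    - [0, 0, 0]
  gripper: [-0.6, -0.6, -0.6, -0.6, -0.6, -0.6]

```text
time_s: 20.5
position: [0.6305, -0.1984, 0.1183]
orientation: [-0.0, 1.0, -0.018, -0.001]
contact_force: [-0.8, -0.4, -3.3]
opening: 0.0331
gripper_force: 45.4
```

```bash
python3 -c "
from h import *
s,d=read_camera('scene')
cv2.imwrite('pics/s8.png',cv2.resize(s[130:310,310:510,::-1],None,fx=3,fy=3))
go(.632,-.198,.0305,-2)"
```

```text
t 20.55 pos [ 0.6305 -0.1986  0.1186] phi -2.05 op 0.0333 F [-0.4 -0.2 -2.3] | lin [ 0.011 -0.004  0.587] rot [-0.     0.001 -0.   ]
```

View pics/s8.png

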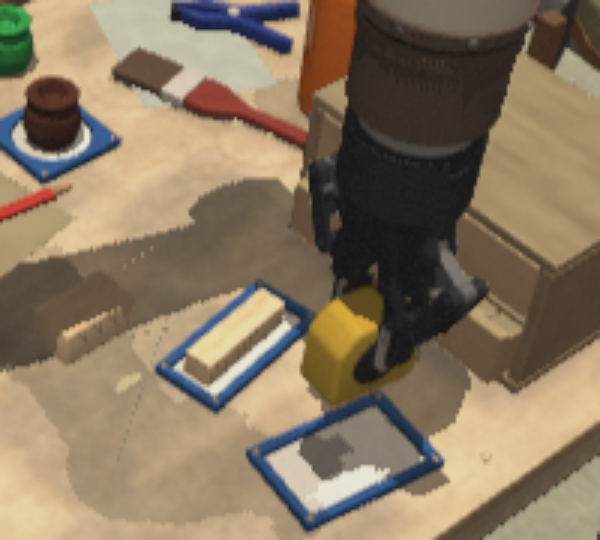

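The tape is held upright above its cradle (345,455) and the offcut lies flat in its recess. I'll lower the tape.

carry_out:
  linear:
    - [0.005, 0, 0.1]
    - [0.005, 0, 0.22]
    - [0.005, 0, 0.35]
    - [0.005, 0, 0.47]
    - [0.005, 0, 0.55]
    - [0.005, 0, 0.585]
    - [0.005, 0, 0.585]
  rot:
    - [0, 0, 0]
    - [0, 0, 0]
    - [0, 0, 0]
    - [0, 0, 0]
    - [0, 0, 0]
    - [0, 0, 0]
    - [0, 0, 0]
  gripper: [-0.6, -0.6, -0.6, -0.6, -0.6, -0.6, -0.6]

```text
time_s: 21.25
position: [0.632, -0.1986, 0.0304]
orientation: [-0.0, 1.0, -0.018, -0.001]
contact_force: [1.0, -0.5, -1.6]
opening: 0.0337
gripper_force: 45.3
```

carry_out:
  linear:
    - [0, 0, 0.01]
    - [0, 0, 0.016]
    - [0, 0, 0.016]
  rot:
    - [0, 0, 0]
    - [0, 0, 0]
    - [0, 0, 0]
  gripper: [-0.6, -0.6, -0.6]

```text
time_s: 21.55
position: [0.633, -0.1986, 0.0294]
orientation: [0.0, 1.0, -0.018, 0.001]
contact_force: [-0.5, -0.6, -2.1]
opening: 0.0335
gripper_force: 45.4
```

carry_out:
  linear:
    - [0, 0, 0.006]
    - [0, 0, 0.012]
    - [0, 0, 0.012]
    - [0, 0, 0.012]
  rot:
    - [0, 0, 0]
    - [0, 0, 0]
    - [0, 0, 0]
    - [0, 0, 0]
  gripper: [-0.6, -0.6, -0.6, -0.6]

```text
time_s: 21.95
position: [0.6329, -0.1986, 0.0278]
orientation: [0.0, 1.0, -0.017, 0.0]
contact_force: [-1.9, 0.9, 2.5]
opening: 0.0335
gripper_force: 46.1
```

carry_out:
  linear:
    - [0, 0, 0]
    - [0, 0, 0]
    - [0, 0, 0]
    - [0, 0, -0.08]
    - [0, 0, -0.25]
    - [0, 0, -0.5]
    - [0, 0, -0.75]
    - [0, 0, -0.9]
  rot:
    - [0, 0, 0]
    - [0, 0, 0]
    - [0, 0, 0]
    - [0, 0, 0]
    - [0, 0, 0]
    - [0, 0, 0]
    - [0, 0, 0]
    - [0, 0, 0]
  gripper: [0.4, 0.4, 0.4, 0.4, 0.4, 0.4, 0.4, 0.4]

```text
time_s: 22.75
position: [0.6341, -0.1991, 0.1668]
orientation: [0.001, 1.0, -0.017, 0.003]
contact_force: [0.4, 0.1, -0.1]
opening: 0.0597
gripper_force: 0.0
```

carry_out:
  linear:
    - [-0.2, 0, 0]
    - [-0.4, 0, -0.1]
    - [-0.6, 0, -0.2]
    - [-0.8, 0, -0.3]
    - [-0.95, 0, -0.3]
    - [-0.95, 0, -0.3]
  rot:
    - [0, 0, 0]
    - [0, 0, 0]
    - [0, 0, 0]
    - [0, 0, 0]
    - [0, 0, 0]
    - [0, 0, 0]
  gripper: [0.4, 0.4, 0.4, 0.4, 0.4, 0.4]

```text
time_s: 23.35
position: [0.4879, -0.1935, 0.209]
orientation: [-0.0, 1.0, -0.018, 0.001]
contact_force: [-0.2, 0.7, -0.5]
opening: 0.0596
gripper_force: 0.0
```

```bash
python3 -c "
from h import *
p,d=read_camera('top');W=cloud('top',p,d);W[d<.3]=np.nan
for k,(a,b,c,e) in dict(pot=(232,136,282,182),foot=(234,214,272,254),offcut=(340,132,388,194),tape=(392,135,434,192)).items():
    w=W[b:e,a:c].reshape(-1,3);q=w[(w[:,2]>.016)&(w[:,2]<.09)]
    if len(q)<10: print(k,'hidden');continue
    zt=np.percentile(q[:,2],95);t=q[q[:,2]>zt-.008];r=cv2.minAreaRect((q[:,:2]*1000).astype(np.float32))
    print(k,len(q),zt.round(4),np.round(r[0],1),np.round(r[1],1),round(r[2],1),t.mean(0).round(4))
s,d=read_camera('scene')
c=np.vstack([cv2.resize(p[125:265,220:440,::-1],(470,299)),cv2.resize(s[140:320,230:510,::-1],(470,300))])
cv2.imwrite('pics/f.png',c);go(0.5,-.2,.2,0)"
```

```text
pot 345 0.0533 [636.6 179.3] [44.3 43.7] 89.2 [0.6385 0.1814 0.0506]
foot 48 0.0399 [455.8 183.7] [19.9 15.3] 29.9 [0.4558 0.1836 0.0377]
offcut 28 0.0265 [666.5 -71.1] [10.6 21.1] 15.4 [ 0.6684 -0.0723  0.024 ]
tape 33 0.0611 [ 655.6 -198.2] [10.9 34.3] 4.1 [ 0.6537 -0.1988  0.0577]
t 23.45 pos [ 0.4904 -0.1937  0.2083] phi -2.02 op 0.0602 F [ 1.   0.5 -0. ] | lin [0.066 0.039 0.055] rot [ 0.    -0.001 -0.017]
```

View pics/f.png

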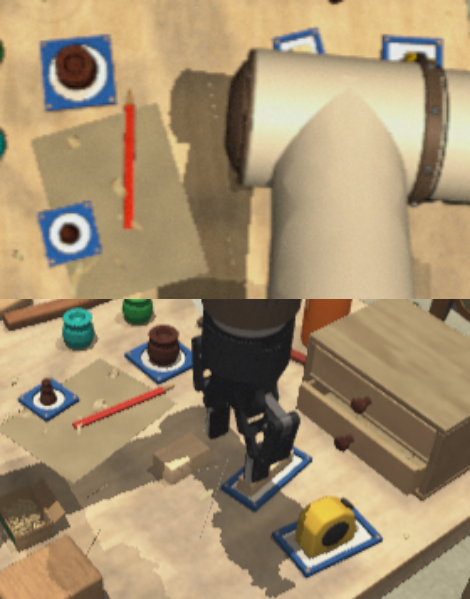

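The scene view shows all four in their recesses, with the tape at (325,527). The arm still hides the offcut and tape in top, so I'll swing it aside for a final measurement.

carry_out:
  linear:
    - [0, -0.25, 0]
    - [0, -0.5, 0]
    - [0, -0.75, 0]
    - [0, -1, 0]
  rot:
    - [0, 0, 0]
    - [0, 0, 0]
    - [0, 0, 0]
    - [0, 0, 0]
  gripper: [0.4, 0.4, 0.4, 0.4]

```text
time_s: 23.85
position: [0.4965, -0.0421, 0.207]
orientation: [0.0, 1.0, -0.018, 0.0]
contact_force: [0.0, 0.2, 0.3]
opening: 0.0596
gripper_force: 0.0
```

carry_out:
  linear:
    - [0, -0.25, 0]
    - [0, -0.5, 0]
    - [0, -0.75, 0]
    - [0, -1, 0]
  rot:
    - [0, 0, 0]
    - [0, 0, 0]
    - [0, 0, 0]
    - [0, 0, 0]
  gripper: [0.4, 0.4, 0.4, 0.4]

```text
time_s: 24.25
position: [0.5016, 0.1084, 0.207]
orientation: [0.0, 1.0, -0.017, 0.0]
contact_force: [1.2, 0.4, 0.3]
opening: 0.0599
gripper_force: 0.0
```

carry_out:
  linear:
    - [0, -0.25, 0]
    - [0, -0.5, 0]
    - [0, -0.5, 0]
    - [0, -0.5, 0]
  rot:
    - [0, 0, 0]
    - [0, 0, 0]
    - [0, 0, 0]
    - [0, 0, 0]
  gripper: [0.4, 0.4, 0.4, 0.4]

```text
time_s: 24.65
position: [0.5038, 0.1824, 0.2065]
orientation: [0.0, 1.0, -0.017, -0.0]
contact_force: [1.1, -0.2, 0.0]
opening: 0.0595
gripper_force: 0.0
```

```bash
python3 -c "
from h import *
p,d=read_camera('top');W=cloud('top',p,d);W[d<.3]=np.nan
for k,(a,b,c,e) in dict(offcut=(340,132,388,194),tape=(392,130,434,194),block=(322,178,350,214)).items():
    w=W[b:e,a:c].reshape(-1,3);q=w[(w[:,2]>.016)&(w[:,2]<.09)]
    zt=np.percentile(q[:,2],95);t=q[q[:,2]>zt-.006];r=cv2.minAreaRect((q[:,:2]*1000).astype(np.float32))
    A=np.linalg.lstsq(np.c_[t[:,:2],np.ones(len(t))],t[:,2],rcond=None)[0]
    print(k,len(q),zt.round(4),np.round(r[0],1),np.round(r[1],1),round(r[2],1),t.mean(0).round(4),'slope',A[:2].round(3))
"
```

```text
offcut 390 0.0308 [605.4 -69.2] [ 68.6 131.9] 66.5 [ 0.613  -0.0666  0.0272] slope [-0.016  0.048]
tape 482 0.0649 [ 628.1 -197.1] [35.4 66.8] 85.8 [ 0.6254 -0.1977  0.0624] slope [-0.005 -0.045]
block 435 0.0335 [548.3 -13. ] [62.4 38.1] 8.0 [ 0.5479 -0.013   0.0306] slope [-0.003  0.01 ]
```

The offcut window caught part of the block, so I'll recheck it tightly and hand in if it is flat.

```bash
python3 -c "
from h import *
p,d=read_camera('top');W=cloud('top',p,d);W[d<.3]=np.nan
w=W[132:194,340:388].reshape(-1,3);q=w[(w[:,2]>.016)&(w[:,2]<.09)&(w[:,0]>.585)&(w[:,1]<-.04)]
r=cv2.minAreaRect((q[:,:2]*1000).astype(np.float32));t=q[q[:,2]>.02]
A=np.linalg.lstsq(np.c_[t[:,:2],np.ones(len(t))],t[:,2],rcond=None)[0]
print(r,np.median(q[:,2]),A)
c=np.hypot(*(np.array(r[0])/1000-[.6335,-.0795]));print(c)
if c<.015 and np.median(q[:,2])<.028 and abs(A[0])<.04: print(finish_job())
"
```

```text
((630.3161010742188, -80.57745361328125), (85.2088623046875, 22.620149612426758), 16.442541122436523) 0.024148262293180567 [-0.00832462  0.013221    0.03066431]
0.003361267418454452
the job is handed in; nothing more can be done
None
```

I put the tape, offcut, pot and foot each in their own cradles, left the thick block where it was, and handed the job in at about 25 s; the verdict was not shown.

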